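# Hang the parts bin on the cleat rack

## Robot

A 6-joint arm with a two-finger parallel gripper is mounted at the origin on a cart in front of the work surface, level with it; the furniture and walls round the work are solid. World frame = base frame: x ahead of the robot, y to its left, z up, the work surface at z = 0. Lengths are in m, angles in rad, forces in N, time in s.
With the tool pointing down it reaches from about 0.35 to 0.975 m from the base axis. Payload 4.9 kg.
Tool frame: the origin (TCP) lies between the finger pads; the fingertips stand 25 mm ahead of it and the grasp point (between the pads) lies 6 mm ahead of it; z points along the fingers, y is the line along which they close (so a half turn about z gives the same grasp; the last joint's range is limited). The gripper opens to 85 mm and grips with 20 to 120 N. Pads are 22 mm wide; open, the fingers measure 114 mm over their backs; the gripper's body (76 mm by 85 mm) begins 54 mm behind the grasp point. The pads swing forward as they close: fully open they stand 13 mm farther back than shut.
Start: joints at [-1.263, 0.053, 1.613, -0, 1.476, -0.119], TCP at [0.259, -0.569, 0.256] pointing down, gripper open.
Joint ranges: [-3.01, 3.01], [-1.01, 2.22], [0.06, 2.58], [-1.02, 4.17], [0.09, 2.62], [-3.14, 3.14]. Speed limits (rad/s): [2.57, 2.57, 3.14, 3.14, 3.14, 3.14].

## Interface

Orientations are given as a unit quaternion [w, x, y, z].
In Python, from workcell import r gives the robot as it stands.
- The arm moves only by the tool play_rows, never from a script. Its argument "plan" is a list of rows, each a list of 3 entries, a list of its own where there are three numbers: the shift along the world's x, y, z in units of 25 mm (1.0 is 25 mm), then the turn, a rotation vector about the world's x, y, z in units of 5 degrees (1.0 is 5 degrees), then the finger opening in mm, from 0 to 85.4. In form: [[[tx, ty, tz], [ax, ay, az], claw], ...]. A call has 1 to 12 rows; each row is the pose to reach, as a shift and turn from the pose commanded when the call began; what a row does not reach only later rows make up. A row lasts 1/12 s, in which the tool goes at most 41.7 mm and 7.16 degrees, less where a joint would pass 70% of its speed; a pose out of reach is approached as far as the arm can. A call with a gripper value outside its range is refused whole. The fingers move at their own pace and stop on an object; the grip force is fixed at half the most. Time passes only in rows, so rows that repeat a pose let the fingers close. It gives the time, the measured TCP pose, the force, the opening and the grip force at its end, in the units of the state.
- r.get_state(): the state, without advancing time (a new reading comes with each control period).
- r.capture(name): name is "scene" or "top"; returns a dict with "color" (384x512x3 uint8, red, green, blue), "range_z" (384x512 float32, m along the optical axis (not along the pixel's ray), 0 where there is no reading), "vfov" (degrees; the focal length in pixels is half the picture's height over the tangent of half this angle, whatever the lens; pixels are square), "cx", "cy" (the principal point, pixels), "k1" (the pictures are not rectified: a ray, as slopes to the right and down, at radius r is drawn at 1 + k1 r^2 times it, then the intrinsics apply), "xyz" and "attitude" of the camera in the world. Camera axes: x right, y up, looking along -z (the intrinsics and any distortion apply to the point x, -y, -z); pixel columns grow to the right and rows downward; lengths in m; the calibration is good to about 2 mm. A picture is of the moment at which its call begins.
- r.job_done(): hands the job in; it is judged then, once.
The state is a dict: "time": time; "joint_positions": joint angles; "joint_velocities": joint speeds; "effort": joint torques, N m; "eef_pos": TCP position; "tool_rot": TCP orientation; "ft_force": force on the tool from outside, world axes, zero at the start; "torque": the same for the moment, N m; "grip_width": opening from 0.0 (shut) to 1.0 (fully open); "grasp_force": force on a finger pad.
Only numpy, scipy, OpenCV 4.12 (cv2) and the standard library are available. Lean on these libraries where they do the work, as an engineer would, in place of code of your own. Each camera call takes 0.05 s, during which the arm holds its last target. There are 200 camera calls.

## Task

Hang the wooden parts bin on the cleat of the rack, right beside the hex-key block: tip its front up, hook the bevelled strip on its back over the cleat, and swing it level so that the keeper bar passes under the cleat. Bring it along the cleat to the left until its back plate rests against the block without a gap, let it settle fully home, flat on the panel, and let go. Go by feel and do not force it on the rack or ram the block, keep the brake pad in the bin, and leave the other things on the bench where they are.

Things in the scene. Friction and masses are not known exactly. Their poses are not given: they have to be found in the camera images.
- parts_bin: Loose plywood bin standing on the bench, 0.26 to 0.42 kg; x to its back, y left, z up, origin on its underside, mid-width, in the plane of its strip's and keeper's rear faces. Mm: plate x -29 to -20, 112 wide, 78 high; open pocket in front, x -101 to -29, 56 wide outside, sides 52 high, from x -69 falling to 30. Home: origin in the panel's face, 101 above the rack's origin.
- bin_grip (a point): A good place to take the bin: across the pocket's outside (56 mm wide), 65 mm in front of the bin's origin, 34 mm up, fingers down or leaning with the tips to the rack; axes as the bin's. Beside the pocket 28 mm are free in front of the plate for each finger. The centre of mass lies 35 mm behind this point, so grip firmly or the back droops.
- strip_foot (a point): Rear lower edge of the strip on the plate's rear, mid-width, at x 0, z 51 mm in the bin's frame. The strip spans the full 112 mm width, x -20 to 0, up to z 78; its underside is flat at z 51 from x 0 to -3, then a 45 degree bevel that rises to the front, to z 68 at x -20, where it meets the plate. Axes as the bin's.
- keeper_top (a point): Rear upper edge of the keeper bar at the foot of the plate's rear, mid-width, at x 0, z 14 mm in the bin's frame; the bar is 112 mm wide, x -20 to 0, z 0 to 14. When the bin hangs home it is under the cleat with 10 mm between. Axes as the bin's. Bin and rack are stiff: an arm that goes 1 mm too far builds up some 25 N.
- cleat_rack: Wooden rack screwed to the bench: upright panel, 384 mm wide between two feet frames, from 72 to 200 mm high, a cleat bar across its front. x points into the panel, away from the robot, y left along the cleat, z up; origin on the bench top under the middle of the panel's front face (plane x = 0). An end stop sits on the cleat at y -195 to -179 mm. Bare wood, friction about 0.6; rigid.
- cleat_edge (a point): Upper front edge of the cleat, mid-width, at x -18, z 165 mm in the rack's frame. It spans y -195 to 195; its top is flat for 2 mm (x -18 to -16), then a 45 degree bevel falls to the panel, to z 149 at x 0: a V groove with the panel for the bin's strip. The strip's foot must rise 13 mm above home to pass this edge. Axes as the rack's.
- cleat_under (a point): Lower front edge of the cleat, mid-width, at x -18, z 125 mm in the rack's frame; the underside is flat to the panel. As the keeper has only 10 mm below it, the bin cannot go on level: with the front tilted up 20 to 25 degrees the strip passes over, top edge touching the panel, foot on the bevel; kept so while it swings level, the keeper passes under here with 2 mm to spare.
- key_block: Wooden block with four hex keys, fixed over the left part of the cleat: 78 mm wide, front 46 mm before the panel, from 35 mm below to 15 mm above the cleat's edge (keys to 37 mm above). Axes as the rack's; origin at the cleat edge's height, in the plane of the panel's face and of the block's right-hand face (it looks to -y), against which the bin's plate shall rest.
- bin_edge (a point): Point on the left edge (y 56 mm) of the bin's back plate, at x -24.5, z 60 mm in the bin's frame. Axes as the bin's. The hooked bin moves freely along the cleat while it is held 1 to 2 mm clear of bevel and panel; pushed by the pocket with its weight on the bevel it tends to bind. Set down on the bevel and let go, it slides home by its weight.
- block_face (a point): Point on the key block's right-hand face, at the cleat edge's height, 28 mm in front of the panel. Axes as the rack's.
- brake_pad: Small black brake shoe with a stud, 14 x 55 x 25 mm, lying loose on the pocket's floor, its length along the pocket; origin under its centre, length along its own y.
- sprocket: Bystander: a flat grey bicycle sprocket, 67 mm across, 8 mm thick; origin under its centre.
- bearing: Bystander: a ball bearing, 34 mm across, 9 mm thick; origin under its centre.
- tape_measure: Bystander: a tape measure, 54 x 84 x 31 mm; origin under its centre.
- oil_bottle: Bystander: an oil dropper bottle with a pointed cap, 42 mm across, 120 mm high, standing; origin under its centre.
- screwdriver: Bystander: a screwdriver lying flat, 200 mm long; origin under its centre.
- tape_roll: Bystander: a roll of black tape lying flat, 62 mm across, 19 mm high; origin under its centre.

How it is judged:
At the end, for the whole second after the job is handed in: The bin hangs home on the cleat: its origin within 3 mm of the panel's plane and 98.5 to 103.5 mm above the rack's origin (101 is home), upright within 0.04 rad, square to the rack within 0.03 rad, the gap between its back plate and the key block under 2.5 mm, the brake pad in its pocket, at rest (z of parts_bin in the frame of cleat_rack between 0.0985 and 0.1035 m and x of parts_bin in the frame of cleat_rack between -0.003 and 0.003 m and angle between parts_bin's own z axis and vertical below 0.04 rad and angle between the y axis of parts_bin and the y axis of cleat_rack, either way round below 0.03 rad and y of bin_edge in the frame of block_face between -0.0025 and 0.002 m and x of brake_pad in the frame of parts_bin between -0.1 and -0.025 m and y of brake_pad in the frame of parts_bin between -0.028 and 0.028 m and z of brake_pad in the frame of parts_bin between 0 and 0.04 m and linear speed of parts_bin below 0.01 m/s); the robot touches nothing.
It fails at once if the bin is forced on the rack or rammed against the block (contact forces on all its faces together over 50 N) (contact force between parts_bin and cleat_rack above 50 N or contact force between parts_bin and key_block above 50 N).
It fails at once if another thing on the bench is moved by more than 30 mm (distance of any of sprocket, bearing, tape_measure, oil_bottle, screwdriver, tape_roll from where it was at the start of the episode above 0.03 m).
It also fails if it takes over 54 s, if anything falls off the work surface, if the arm or the gripper's body presses on something with over 40 N, if the wrist force passes 120 N, or if a joint passes its speed limit or range.

## Working session

There is one attempt and no reset: what is moved stays moved. The work goes in short steps, Python scripts to look and compute and a tool call to move; the robot and the scene stay as the last step left them, time stands still between calls to the robot, and variables do not carry over. Pictures are saved under pics/ and viewed, at most 11 in all, crops included, and the job is handed in when it is done.

Besides the shell and the picture viewer there is one more tool, called after "Request:" as name(argument=value, ...) on one line, values as JSON. play_rows: Moves the arm, as the interface text tells. Its arguments: {"type":"object","properties":{"plan":{"type":"array","items":{"type":"array"}}},"required":["plan"]}

```bash
mkdir -p pics; ls; cat > h.py <<'E'
import numpy as np, cv2, pickle
from scipy.spatial.transform import Rotation as R
def q2R(q): return R.from_quat([q[1],q[2],q[3],q[0]]).as_matrix()
def att(a):
    a=np.array(a,float)
    return a if a.shape==(3,3) else q2R(a)
def K(c):
    f=c["color"].shape[0]/2/np.tan(np.radians(c["vfov"])/2)
    return f
def ray(c,u,v):
    f=K(c); d=np.array([(u-c["cx"])/f,(v-c["cy"])/f]); s=d.copy()
    for _ in range(20): s=d/(1+c["k1"]*(s@s))
    return np.array([s[0],-s[1],-1.])
def pt(c,u,v,z=None):
    "world point from depth (median 3x3) or on plane z"
    M=att(c["attitude"]); d=M@ray(c,u,v); o=np.array(c["xyz"])
    if z is not None: return o+d*(z-o[2])/d[2]
    p=c["range_z"][int(round(v))-1:int(round(v))+2,int(round(u))-1:int(round(u))+2]; p=p[p>0]
    return o+d*np.median(p) if len(p) else None
def cloud(c):
    f=K(c); h,w=c["range_z"].shape; u,v=np.meshgrid(np.arange(w),np.arange(h))
    x=(u-c["cx"])/f; y=(v-c["cy"])/f; a,b=x.copy(),y.copy()
    for _ in range(20):
        k=1+c["k1"]*(a*a+b*b); a=x/k; b=y/k
    D=np.stack([a,-b,-np.ones_like(a)],-1)*c["range_z"][...,None]
    P=D@att(c["attitude"]).T+np.array(c["xyz"]); P[c["range_z"]==0]=np.nan
    return P
def proj(c,p):
    q=att(c["attitude"]).T@(np.array(p)-c["xyz"]); s=np.array([q[0],-q[1]])/-q[2]
    return s*(1+c["k1"]*(s@s))*K(c)+[c["cx"],c["cy"]]
E
python3 - <<'E'
from h import *
from workcell import r
s=r.get_state(); print(s)
for n in("scene","top"):
    c=r.capture(n); pickle.dump(c,open(n+".pkl","wb")); cv2.imwrite(f"pics/{n}.png",c["color"][...,::-1])
    print(n,{k:v for k,v in c.items() if k not in("color","range_z")})
E
```

```text
pics
{'time': 0.0, 'joint_positions': array([-1.26301584e+00,  5.33279185e-02,  1.61426787e+00, -4.97834219e-06,
        1.47598077e+00, -1.18981082e-01]), 'joint_velocities': array([ 4.68459240e-04, -4.21458177e-04, -2.52891285e-04,  1.28046627e-04,
        1.01652818e-04, -4.74247197e-05]), 'effort': array([-1.90874271e-03, -3.93681514e+01, -3.70182967e+01, -2.56267058e-04,
        6.98191798e-03,  1.62447395e-05]), 'eef_pos': array([ 0.25854313, -0.56840509,  0.25509651]), 'tool_rot': array([-9.87299890e-04,  9.77320037e-01,  2.11765343e-01, -9.59674909e-05]), 'ft_force': array([0.18117223, 0.30821762, 0.94859027]), 'torque': array([-0.02286759, -0.00373512, -0.00466174]), 'grasp_force': 0.0, 'grip_width': 0.9992532130212918}
scene {'vfov': 43.748474315648224, 'cx': 250.57041145109687, 'cy': 186.46475196294597, 'k1': 0.004563261439078657, 'xyz': array([-0.51474271,  0.68941636,  0.97691419]), 'attitude': array([-0.4234084 , -0.22194703,  0.4056317 ,  0.77905569])}
top {'vfov': 55.919847818313336, 'cx': 254.04788549622958, 'cy': 191.5399785123712, 'k1': -0.0173310191537459, 'xyz': array([ 3.67464478e-01, -7.86687844e-04,  1.22560586e+00]), 'attitude': array([ 0.71478252,  0.0523832 , -0.03821062, -0.69633462])}
```

View pics/scene.png

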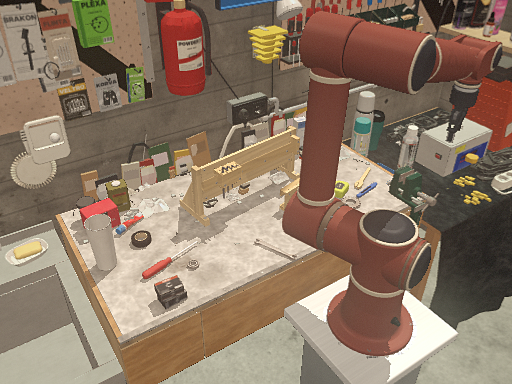

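View pics/top.png

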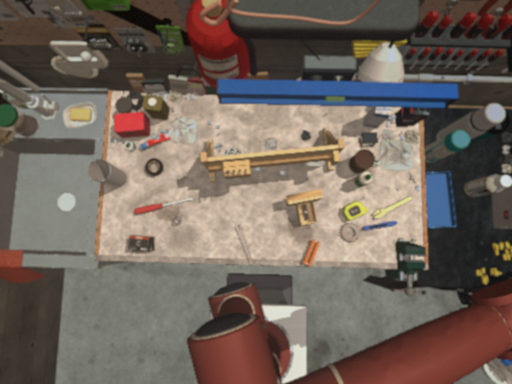

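Scene: the rack is at (245,170), with the key block at its left end near (230,168); the robot hides the bin. Top: the rack spans (205–342, 150), the block is at (237,167) and the bin is at (305,207), its plate at v≈197 facing the rack. The tape measure is at (355,211) and the sprocket at (348,232).

```bash
python3 - <<'E'
from h import *
c=pickle.load(open("top.pkl","rb"))
im=cv2.resize(c["color"][130:270,195:385],None,fx=4,fy=4,interpolation=cv2.INTER_CUBIC)
cv2.imwrite("pics/crop.png",im[...,::-1])
P=cloud(c)
for n,(u,v) in dict(bin=(305,210),rackL=(205,155),rackR=(340,150),bench=(270,200)).items(): print(n,pt(c,u,v).round(4))
np.set_printoptions(linewidth=250)
print("z mm around bin"); print((P[188:228:2,284:328:2,2]*1000).round().astype(int))
print("rack col 290"); print((P[140:175,285]*1000).round().astype(int).tolist())
print("row168 z",(P[168,218:260]*1000).round().astype(int).tolist())
E
```

```text
bin [ 0.465  -0.1461  0.018 ]
rackL [0.6027 0.167  0.2007]
rackR [ 0.6355 -0.2312  0.1655]
bench [ 0.4976 -0.0291 -0.0011]
z mm around bin
[[                   1                   -3                    1                    0                    4                    2                    0                    2                    1                    3                    2
                     0                   -1                   -1                   -3                    0                   -5                   -4                    0                    2                   -1                    0]
 [                  -2                    3                    3                    0                   -1                    3                    3                   -3                    1                   -2                    0
                     3                    4                    1                   -1                   77                   80                   82                   77                    1                    3                   -6]
 [                   6     
[... 8996 characters left out ...]
162], [572, 126, 164], [573, 123, 163], [573, 120, 162], [574, 118, 159], [570, 113, 180], [570, 110, 179], [570, 107, 179], [569, 103, 182], [570, 101, 182], [569, 97, 183], [570, 95, 182], [570, 92, 182], [571, 89, 177], [570, 86, 180], [570, 83, 180], [570, 80, 183], [570, 77, 182], [570, 74, 181], [570, 71, 182], [570, 68, 182], [570, 65, 183], [571, 62, 179], [570, 59, 182], [571, 56, 182], [571, 54, 180], [572, 51, 177], [571, 48, 179], [571, 45, 179], [571, 42, 180], [571, 39, 180], [571, 36, 180], [607, 39, -1], [606, 35, 2], [608, 32, -5], [607, 28, -2], [607, 25, -2], [606, 21, 6], [606, 18, 5], [606, 15, 5], [606, 11, 5]]<stdin>:8: RuntimeWarning: invalid value encountered in cast
```

View pics/crop.png

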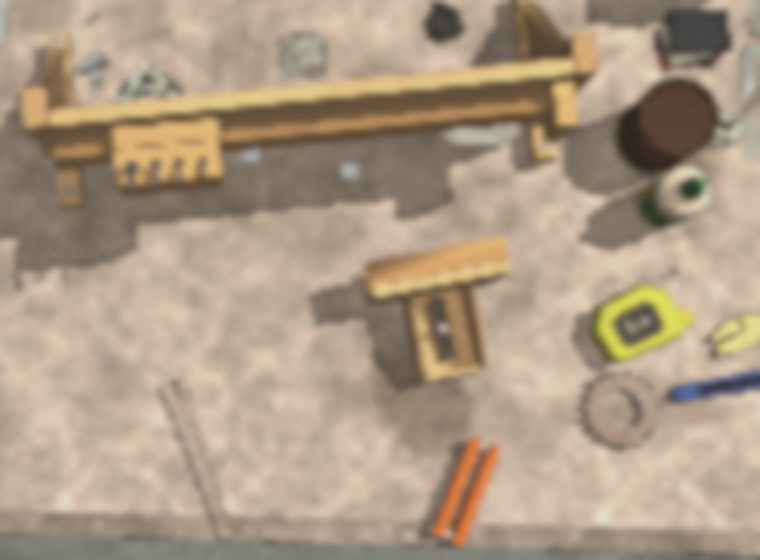

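```bash
python3 - <<'E'
from h import *
np.set_printoptions(suppress=True,precision=4)
# average depth over several captures? use stored first
c=pickle.load(open("top.pkl","rb")); s=pickle.load(open("scene.pkl","rb"))
P=cloud(c)
def rect(m,z0,z1):
    Q=P[m]; Q=Q[(Q[:,2]>z0)&(Q[:,2]<z1)]; return Q,cv2.minAreaRect((Q[:,:2]*1000).astype(np.float32))
reg=lambda u0,u1,v0,v1:(slice(v0,v1),slice(u0,u1))
Q,b=rect(reg(280,330,185,212),.070,.088); print("bin plate top",len(Q),b, Q.mean(0))
Q=P[reg(200,348,138,165)].reshape(-1,3); T=Q[(Q[:,2]>.192)&(Q[:,2]<.21)]
print("panel top",cv2.minAreaRect((T[:,:2]*1000).astype(np.float32)),T.mean(0))
for y in np.arange(-.2,.16,.05):
    t=T[abs(T[:,1]-y)<.01]; print(round(y,2),"top x",t[:,0].min().round(4),t[:,0].max().round(4),t[:,2].mean().round(4))
# front face
for nm,cl in(("top",P.reshape(-1,3)),("scene",cloud(s).reshape(-1,3))):
    F=cl[np.isfinite(cl).all(1)]
    F=F[(F[:,0]>.58)&(F[:,0]<.65)&(F[:,1]>-.19)&(F[:,1]<.0)&(F[:,2]>.165)&(F[:,2]<.194)]
    if len(F)>10:
        for _ in range(6):
            A=np.c_[F[:,1],np.ones(len(F))]; k=np.linalg.lstsq(A,F[:,0],rcond=None)[0]; e=F[:,0]-A@k; F=F[abs(e)<max(.003,1.5*e.std())]
        print(nm,"face x=",k,len(F),e.std())
    # cleat front face
    F=cl[np.isfinite(cl).all(1)]
    F=F[(F[:,0]>.57)&(F[:,0]<.62)&(F[:,1]>-.19)&(F[:,1]<.0)&(F[:,2]>.13)&(F[:,2]<.158)]
    # restrict front: drop bevel
    for _ in range(8):
        A=np.c_[F[:,1],np.ones(len(F))]; k=np.linalg.lstsq(A,F[:,0],rcond=None)[0]; e=F[:,0]-A@k; F=F[abs(e)<max(.003,1.5*e.std())]
    print(nm,"cleat front x=",k,len(F),e.std())
    # block front + right/left edges
    F=cl[np.isfinite(cl).all(1)]
    B=F[(F[:,0]>.555)&(F[:,0]<.577)&(F[:,1]>.0)&(F[:,1]<.16)&(F[:,2]>.172)&(F[:,2]<.187)]
    if len(B)>5: print(nm,"block top y",np.percentile(B[:,1],[0,2,5,50,95,98,100]),"x",np.percentile(B[:,0],[0,5,50,95,100]),"z",np.median(B[:,2]),len(B))
    B=F[(F[:,0]>.54)&(F[:,0]<.58)&(F[:,1]>.0)&(F[:,1]<.16)&(F[:,2]>.135)&(F[:,2]<.172)]
    if len(B)>5: print(nm,"block front y",np.percentile(B[:,1],[0,2,5,50,95,98,100]),"x",np.percentile(B[:,0],[0,5,50,95,100]),len(B))
im=cv2.resize(s["color"][120:225,175:315],None,fx=5,fy=5,interpolation=cv2.INTER_CUBIC)
cv2.imwrite("pics/crop2.png",im[...,::-1])
im=cv2.resize(c["color"][145:187,215:275],None,fx=12,fy=12,interpolation=cv2.INTER_CUBIC)
cv2.imwrite("pics/crop3.png",im[...,::-1])
E
```

```text
Traceback (most recent call last):
IndexError: boolean index did not match indexed array along axis 1; size of axis is 50 but size of corresponding boolean axis is 3
```

```bash
cat > m.py <<'E'
from h import *
np.set_printoptions(suppress=True,precision=4)
c=pickle.load(open("top.pkl","rb")); s=pickle.load(open("scene.pkl","rb"))
P=cloud(c); PS=cloud(s)
def box(cl,x,y,z):
    F=cl.reshape(-1,3); F=F[np.isfinite(F).all(1)]
    return F[(F[:,0]>x[0])&(F[:,0]<x[1])&(F[:,1]>y[0])&(F[:,1]<y[1])&(F[:,2]>z[0])&(F[:,2]<z[1])]
def line(F):
    for _ in range(8):
        A=np.c_[F[:,1],np.ones(len(F))]; k=np.linalg.lstsq(A,F[:,0],rcond=None)[0]; e=F[:,0]-A@k; F=F[abs(e)<max(.003,1.5*e.std())]
    return k,len(F),e.std()
if __name__=="__main__":
    Q=box(P[185:212,280:330],(.3,.6),(-.3,0),(.07,.088)); print("bin plate top",len(Q),cv2.minAreaRect((Q[:,:2]*1000).astype(np.float32)),Q.mean(0))
    T=box(P[138:165,200:348],(.5,.7),(-.3,.3),(.192,.21)); print("panel top",cv2.minAreaRect((T[:,:2]*1000).astype(np.float32)),T.mean(0))
    for nm,cl in(("top",P),("scene",PS)):
        for n,b in dict(face=((.58,.65),(-.19,0),(.172,.194)),cleat=((.57,.62),(-.19,0),(.13,.155)),blockfront=((.54,.575),(.04,.11),(.135,.172))).items():
            F=box(cl,*b)
            if len(F)>15: print(nm,n,*line(F))
        B=box(cl,(.545,.6),(0,.16),(.173,.187))
        if len(B)>5: print(nm,"block top y",np.percentile(B[:,1],[0,2,5,50,95,98,100]),"x",np.percentile(B[:,0],[0,5,50,95,100]),"z",np.median(B[:,2]),len(B))
    im=cv2.resize(s["color"][120:225,175:315],None,fx=5,fy=5,interpolation=cv2.INTER_CUBIC)
    cv2.imwrite("pics/crop2.png",im[...,::-1])
    im=cv2.resize(c["color"][145:187,215:275],None,fx=12,fy=12,interpolation=cv2.INTER_CUBIC)
    cv2.imwrite("pics/crop3.png",im[...,::-1])
E
python3 m.py
```

```text
bin plate top 330 ((504.144775390625, -137.58035278320312), (29.45440673828125, 111.69519805908203), 12.319108009338379) [ 0.504  -0.1376  0.0782]
panel top ((622.7131958007812, -27.659347534179688), (30.47779083251953, 417.4063415527344), 7.300370693206787) [ 0.6159 -0.0299  0.1999]
top face [-0.1259  0.6054] 111 0.00042154909765281803
top cleat [-0.1253  0.5873] 105 0.0004189748482688621
top blockfront [-0.1204  0.5587] 43 0.0003474597415726587
top block top y [0.0355 0.0384 0.0394 0.0747 0.1129 0.1364 0.1596] x [0.5458 0.552  0.5754 0.5947 0.5985] z 0.18059384003799772 414
scene face [-0.1351  0.6036] 192 0.001528680147122373
scene cleat [-0.1254  0.5863] 224 0.001468633742115876
scene blockfront [-0.1223  0.5578] 156 0.001479293733222108
scene block top y [0.0003 0.0367 0.0409 0.0887 0.1473 0.1544 0.1596] x [0.5453 0.5479 0.5802 0.5978 0.5998] z 0.17901755600799363 297
```

View pics/crop2.png

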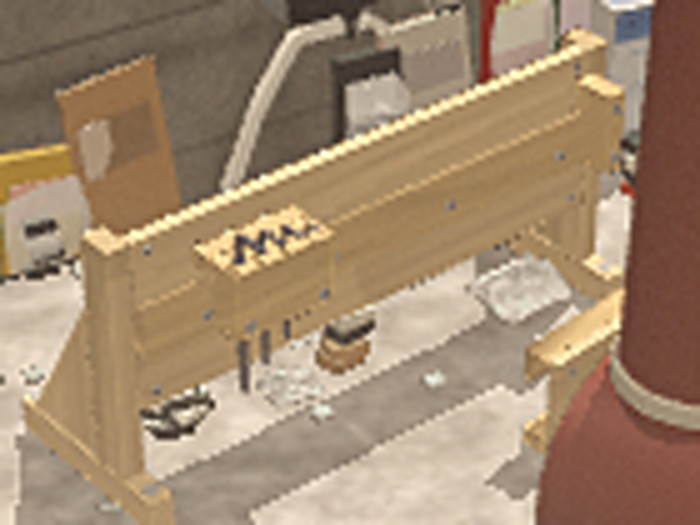

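View pics/crop3.png

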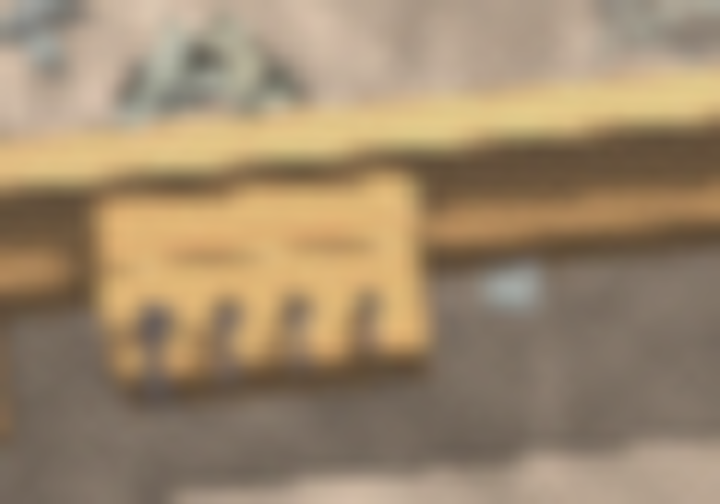

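Crop2 shows the rack's cleat and panel with the block at its left part. In crop3 the block's top right edge runs from (415,175) to (432,355), which is u≈249.1–250.5 in the original.

```bash
cat > g.py <<'E'
from h import *
YR=0.125; YB=np.radians(12.3)      # rack, bin yaw
k=.6049                            # face x at y=0
ex=np.array([np.cos(YR),np.sin(YR),0]); ey=np.array([-np.sin(YR),np.cos(YR),0])
R0=q2R([-9.87299890e-04,9.77320037e-01,2.11765343e-01,-9.59674909e-05])
def toolR(yaw,lean):  # lean: tips toward rack, rad
    return R.from_rotvec(-lean*np.array([-np.sin(yaw),np.cos(yaw),0])).as_matrix()@(R.from_euler('z',yaw)*R.from_euler('x',np.pi)).as_matrix()
def cmd(p0,R_0,p1,R_1): # row numbers
    return (np.array(p1)-p0)/.025, R.from_matrix(R_1@R_0.T).as_rotvec(degrees=True)/5
E
python3 - <<'E'
from g import *; from m import c
np.set_printoptions(suppress=True,precision=3)
for u,v in((415,175),(432,355),(100,215),(122,390)):
    w=pt(c,215+(u+.5)/12-.5,145+(v+.5)/12-.5,.180); print("block",w, "along ey",w@ey,"ex",w@ex)
print("panel ex",np.array([k,0,0])@ex)
p=np.array([.5183,-.1345,0])-.065*np.array([np.cos(YB),np.sin(YB),0]); p[2]=.034
Rt=toolR(YB,np.radians(20)); z=Rt[:,2]; print("z",z)
p0=np.array([.25854,-.56840,.2551])
for n,q in(("above",p-z*.11),("grip",p-z*.006)): print(n,q,*cmd(p0,R0,q,Rt))
E
```

```text
block [0.598 0.039 0.18 ] along ey -0.03564303196793525 ex 0.5982536864278671
block [0.553 0.034 0.18 ] along ey -0.03548000767039239 ex 0.5531297946396635
block [0.586 0.116 0.18 ] along ey 0.04242329760880714 ex 0.5961450712639611
block [0.543 0.109 0.18 ] along ey 0.04082511921986483 ex 0.5521332621946792
panel ex 0.6001803689070211
z [ 0.334  0.073 -0.94 ]
above [ 0.418 -0.156  0.137] [ 6.38  16.482 -4.709] [ 1.241 -3.808 -2.41 ]
grip [ 0.453 -0.149  0.04 ] [ 7.77  16.785 -8.618] [ 1.241 -3.808 -2.41 ]
```

Request:
play_rows(plan=[[[1.5, 4, 0], [0.3, -1, -0.6], 80], [[3, 8, 0], [0.6, -2, -1.2], 80], [[5, 12.5, -0.5], [0.9, -3, -1.8], 80], [[6.38, 16.48, -1.5], [1.24, -3.81, -2.41], 80], [[6.38, 16.48, -3], [1.24, -3.81, -2.41], 80], [[6.38, 16.48, -4.7], [1.24, -3.81, -2.41], 80], [[6.38, 16.48, -4.7], [1.24, -3.81, -2.41], 80], [[6.38, 16.48, -4.7], [1.24, -3.81, -2.41], 80], [[6.38, 16.48, -4.7], [1.24, -3.81, -2.41], 80], [[6.38, 16.48, -4.7], [1.24, -3.81, -2.41], 80], [[6.38, 16.48, -4.7], [1.24, -3.81, -2.41], 80], [[6.38, 16.48, -4.7], [1.24, -3.81, -2.41], 80]])

```text
time: 1.1
eef_pos: [0.4171, -0.1506, 0.1344]
tool_rot: [-0.021, 0.979, 0.108, 0.171]
ft_force: [-0.4, -0.4, -0.7]
grip_width: 0.941
grasp_force: 0.0
```

Request:
play_rows(plan=[[[0, 0, 0], [0, 0, 0], 80], [[0, 0, 0], [0, 0, 0], 80]])

```text
time: 1.27
eef_pos: [0.4182, -0.1569, 0.1389]
tool_rot: [-0.017, 0.979, 0.106, 0.173]
ft_force: [0.1, -0.6, 0.2]
grip_width: 0.938
grasp_force: 0.0
```

```bash
cat >> g.py <<'E'
def st():
    from workcell import r
    s=r.get_state(); return np.array(s["eef_pos"]),q2R(s["tool_rot"]),s
E
python3 - <<'E'
from g import *
np.set_printoptions(suppress=True,precision=4)
from workcell import r
p,Q,s=st(); print(s["time"],p,Q[:,2],Q[:,1],s["joint_positions"])
c=r.capture("top"); pickle.dump(c,open("t2.pkl","wb")); cv2.imwrite("pics/t2.png",cv2.resize(c["color"][130:270,195:385],None,fx=4,fy=4)[...,::-1])
Rt=toolR(YB,np.radians(20)); z=Rt[:,2]
g=np.array([.5183,-.1345,0])-.065*np.array([np.cos(YB),np.sin(YB),0]); g[2]=.034
print("err at pre",p-(g-z*.11)); print("to grip",cmd(p,Q,g-z*.006,Rt))
E
```

```text
1.2667 [ 0.4182 -0.1569  0.1389] [ 0.3344  0.0706 -0.9398] [ 0.2134 -0.977   0.0025] [-0.682  -0.4929  2.2996  0.2984  1.1277  0.5727]
err at pre [ 0.0002 -0.0006  0.0015]
to grip (array([ 1.3824,  0.3263, -3.9687]), array([ 0.0284,  0.0025, -0.004 ]))
```

Request:
play_rows(plan=[[[0.4, 0.09, -1.2], [0, 0, 0], 80], [[0.8, 0.18, -2.4], [0, 0, 0], 80], [[1.2, 0.27, -3.5], [0, 0, 0], 80], [[1.39, 0.3, -3.91], [0, 0, 0], 80], [[1.39, 0.3, -3.91], [0, 0, 0], 70], [[1.39, 0.3, -3.91], [0, 0, 0], 62], [[1.39, 0.3, -3.91], [0, 0, 0], 58], [[1.39, 0.3, -3.91], [0, 0, 0], 50], [[1.39, 0.3, -3.91], [0, 0, 0], 45], [[1.39, 0.3, -3.91], [0, 0, 0], 45], [[1.39, 0.3, -3.91], [0, 0, 0], 45], [[1.39, 0.3, -3.91], [0, 0, 0], 45]])

```text
time: 2.32
eef_pos: [0.454, -0.1509, 0.0431]
tool_rot: [-0.016, 0.979, 0.105, 0.174]
ft_force: [-3.7, -3.4, 6.5]
grip_width: 0.645
grasp_force: 65.2
```

Request:
play_rows(plan=[[[0, 0, 0.2], [0, 0, 0], 45], [[0, 0, 0.6], [0, 0, 0], 45], [[0, 0, 1.2], [0, 0, 0], 45], [[0, 0, 2], [0, 0, 0], 45], [[0, 0, 3], [0, 0, 0], 45], [[0, 0, 4], [0, 0, 0], 45], [[0, 0, 4.4], [0, 0, 0], 45], [[0, 0, 4.4], [0, 0, 0], 45], [[0, 0, 4.4], [0, 0, 0], 45], [[0, 0, 4.4], [0, 0, 0], 45], [[0, 0, 4.4], [0, 0, 0], 45]])

```text
time: 3.23
eef_pos: [0.4518, -0.1486, 0.1486]
tool_rot: [-0.019, 0.979, 0.105, 0.171]
ft_force: [-0.3, -0.6, -3.2]
grip_width: 0.642
grasp_force: 64.2
```

```bash
python3 - <<'E'
from g import *; from m import box
np.set_printoptions(suppress=True,precision=4)
from workcell import r
p,Q,s=st(); print(s["time"],p,Q[:,2],Q[:,1],s["ft_force"],s["torque"],s["grip_width"],s["grasp_force"])
a=[]; 
for n in("top","scene"):
    c=r.capture(n); pickle.dump(c,open(n+"3.pkl","wb")); a.append(cv2.resize(c["color"][(110 if n=="scene" else 140):(240 if n=="scene" else 250),200:400],(800,300 if n=="x" else 290))[...,::-1])
cv2.imwrite("pics/lift.png",np.vstack(a))
P=cloud(pickle.load(open("top3.pkl","rb")))
np.set_printoptions(linewidth=220)
Z=P[180:235:3,280:335:3,2]*1000; print(np.nan_to_num(Z).round().astype(int))
E
```

```text
3.2333 [ 0.4518 -0.1486  0.1486] [ 0.3311  0.073  -0.9408] [ 0.2124 -0.9772 -0.001 ] [-0.3013 -0.6349 -3.1841] [-0.1181  0.3912  0.0495] 0.6415578773224669 64.1707036178559
[[ -2   2   1  -4   2  -3   1   0  -1  -2   0   3   3  -2  -3  -1   4   2  -2]
 [ -1   5  -6  -3   2  -3  -2   0  -4  -5   0   0   6   1   0  -3   6   1   1]
 [  2  -3   2  -5   3   1  -2  -1  -1  -3   2  -1 183 186 186 183   2   0  -1]
 [  0  -3   1  -3   0  -2  -7 185 183 188 182 183   0 181 185 186   1  -6   2]
 [  4  -1   1 183 183 184 182 186 185 187 181 187 185 183 183 184   4   2   2]
 [ -2  -1   3 163 183 184 184 181 183 184 181 183 180 185 174 156  -1  -2   1]
 [ -6   1   2 124 183 187 183 183 188 174 156 138 145   2  -1  -1   2  -3  -2]
 [ -1   0   3 134 176 152 138 156 111 110 111 114 142  -3  -1   2   0   1   2]
 [  0   3  -3  -4  -2   0  -1 155 113 122 110 113 124 158   1   1   3  -2   3]
 [  3   3   4  -1  -3   4   1 158 116 121 121 111 113 159 179 177 185 194 198]
 [  3  -2  -2   2  -4  -1 143 164 109 125 136 269 275 282 286 275 182 199 219]
 [  2   1  -3  -2   5 185 173 188 206 221 270 287 295 302 396 413 424 217 226]
 [  1   1   0   3 206 209 182 175 219 263 288 299 401 410 420 426 434 425 225]
 [  1  -2  -1   0 228 231 216 179 239 271 297 399 413 424 428 433 438 430 412]
 [ -1  -3  -2  -3   3 229 231 229 232 277 396 409 421 429 435 438 440 435   0]
 [  1   0  -1   4   2 223   3   2 231 281 409 423 430 432 439 444   0 437 427]
 [  1   2   3   1   1  -2  -1   2   1 404 416 425 432 436 445 443 441 434 431]
 [ -2   2   5   1  -1   2  -2  -6 377 406 418 429 434 448 447 445 436 433 432]
 [  1  -1  -2   5   1   0   3 372 394 405 419 430 442 447 447 444 436 435 431]]
```

View pics/lift.png

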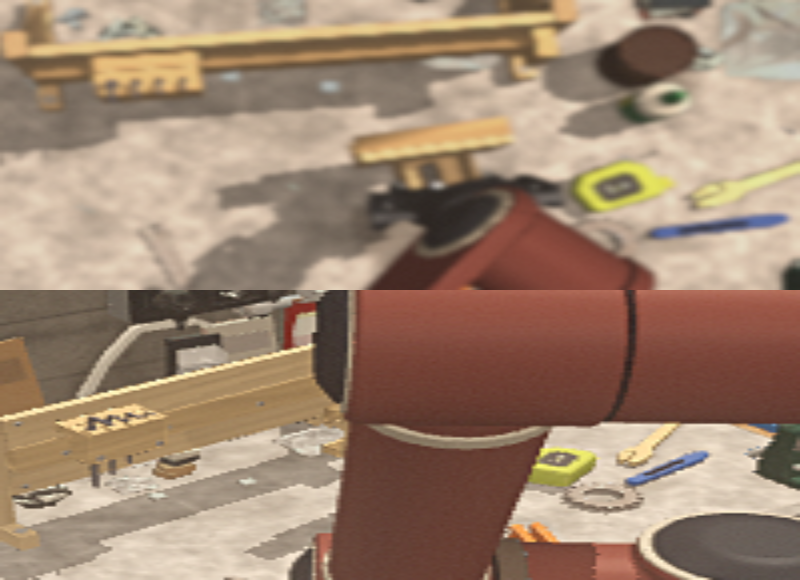

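The picture shows the bin lifted and level, its plate at (430,140) in the crop, with nothing disturbed. Next I fit its pose in the hand.

```bash
cat > binfit.py <<'E'
from g import *
from m import box
def fit(name,zr,ur=(275,335),vr=(175,215),n=4):
    from workcell import r
    Ps=[]
    for _ in range(n):
        c=r.capture("top"); Ps.append(cloud(c)[vr[0]:vr[1],ur[0]:ur[1]])
    Q=np.vstack([box(P,(.3,.7),(-.4,.2),zr) for P in Ps])
    (cx,cy),(w,h),a=cv2.minAreaRect((Q[:,:2]*1000).astype(np.float32))
    return Q,(cx,cy),(w,h),a
E
python3 - <<'E'
from binfit import *
np.set_printoptions(suppress=True,precision=4)
Q,ce,wh,a=fit("top",(.172,.197)); print(len(Q),ce,wh,a,Q.mean(0))
yaw=np.radians(a if wh[0]<wh[1] else a-90); e=np.array([np.cos(yaw),np.sin(yaw)])
A=np.c_[(Q[:,:2]-Q[:,:2].mean(0))@np.c_[e,[-e[1],e[0]]],np.ones(len(Q))]
k=np.linalg.lstsq(A,Q[:,2],rcond=None)[0]; print("slopes along x,y (rad), z",k)
p,T,s=st(); print("t",s["time"],p)
org=np.r_[np.array(ce)/1000+14.5e-3*e,k[2]-.078]
print("org-tcp in yaw frame", (org-p)[:2]@e,(org-p)[:2]@[-e[1],e[0]],(org-p)[2], "tool yaw",np.degrees(np.arctan2(-T[0,1]*-1,-T[1,1])))
E
```

```text
1818 (479.6444091796875, -143.32485961914062) (83.07255554199219, 117.63603973388672) 10.183100700378418 [ 0.496  -0.1376  0.1847]
slopes along x,y (rad), z [ 0.0034 -0.0001  0.1847]
t 3.5333 [ 0.4528 -0.1493  0.1504]
org-tcp in yaw frame 0.04202018799476303 0.0011178439768871956 -0.043758837923525126 tool yaw 12.257496451314587
```

```bash
cat >> binfit.py <<'E'
def pose(zc,near,yaw0,half=.03,tol=.012,n=4,slope=0.,**kw):
    "plate top patch near a point -> centre, yaw, slopes"
    Q,*_=fit("top",(zc-.03,zc+.03),n=n,**kw); e=np.array([np.cos(yaw0),np.sin(yaw0)]); f=np.array([-e[1],e[0]])
    d=Q[:,:2]-near[:2]; Q=Q[(abs(d@e)<half)&(abs(d@f)<.07)]
    Q=Q[abs(Q[:,2]-zc-slope*((Q[:,:2]-near[:2])@e))<tol]
    for _ in range(4):
        m=Q[:,:2].mean(0); A=np.c_[(Q[:,:2]-m)@np.c_[e,f],np.ones(len(Q))]
        k=np.linalg.lstsq(A,Q[:,2],rcond=None)[0]; r_=Q[:,2]-A@k; Q=Q[abs(r_)<2.5*r_.std()]
    rc=cv2.minAreaRect((Q[:,:2]*1000).astype(np.float32))
    return len(Q),rc,m,k
E
python3 - <<'E'
from binfit import *
np.set_printoptions(suppress=True,precision=4)
print(pose(.184,np.array([.504,-.138]),YB,half=.022,tol=.007))
p,T,s=st(); print(p,s["time"],s["ft_force"])
E
```

```text
(1526, ((503.9482727050781, -135.93397521972656), (29.612565994262695, 109.98687744140625), 12.713824272155762), array([ 0.5037, -0.1355]), array([0.0171, 0.0053, 0.186 ]))
[ 0.453  -0.1495  0.151 ] 3.7333 [-0.3163 -0.1349 -3.1394]
```

```bash
cat >> g.py <<'E'
XP,YF=.6005,-.0355
G=np.array([-.065,-.0025,.0374])
DX=DZ=0.0  # rack corrections found by feel
def tcp(fx,fz,gap,th,zoff=True):
    "strip foot x,z in rack (mm), gap to block mm, tilt deg -> TCP p,R"
    t=np.radians(th); Rb=(R.from_euler('z',YR)*R.from_euler('y',t)).as_matrix()
    foot=ex*(XP+DX+fx/1e3)+ey*(YF-.056-gap/1e3)+np.array([0,0,DZ+fz/1e3])
    o=foot-Rb@np.array([0,0,.051])
    Rt=toolR(YR,np.radians(20)-t); return o+Rb@G-.006*Rt[:,2],Rt
def seq(poses,p,Q):
    for a in poses:
        d,w=cmd(p,Q,*tcp(*a)); print(a,d.round(3).tolist(),w.round(2).tolist())
E
python3 - <<'E'
from g import *
Qc=toolR(YB,np.radians(20)); g=np.array([.453,-.149,.150])
seq([(-60,185,15,22),(-45,180,15,22),(-15,170,15,22)],g,Qc)
E
```

```text
(-60, 185, 15, 22) [1.289, 4.005, 2.109] [-0.74, 4.34, -1.01]
(-45, 180, 15, 22) [1.884, 4.079, 1.909] [-0.74, 4.34, -1.01]
(-15, 170, 15, 22) [3.075, 4.229, 1.509] [-0.74, 4.34, -1.01]
```

Request:
play_rows(plan=[[[0, 0.2, 0.3], [-0.05, 0.3, -0.1], 45], [[0.1, 0.6, 0.8], [-0.15, 0.8, -0.2], 45], [[0.3, 1.1, 1.3], [-0.25, 1.4, -0.35], 45], [[0.5, 1.7, 1.7], [-0.37, 2, -0.5], 45], [[0.7, 2.3, 2], [-0.47, 2.7, -0.65], 45], [[0.9, 2.9, 2.1], [-0.57, 3.3, -0.8], 45], [[1.1, 3.4, 2.11], [-0.66, 3.9, -0.9], 45], [[1.29, 3.8, 2.11], [-0.74, 4.2, -1], 45], [[1.29, 4, 2.11], [-0.74, 4.34, -1.01], 45], [[1.29, 4, 2.11], [-0.74, 4.34, -1.01], 45], [[1.29, 4, 2.11], [-0.74, 4.34, -1.01], 45], [[1.29, 4, 2.11], [-0.74, 4.34, -1.01], 45]])

```text
time: 4.73
eef_pos: [0.4848, -0.0499, 0.2036]
tool_rot: [0.002, 0.998, 0.062, -0.017]
ft_force: [-1.0, -0.0, -3.1]
grip_width: 0.649
grasp_force: 64.1
```

```bash
python3 - <<'E'
from binfit import *
np.set_printoptions(suppress=True,precision=4)
pc,Rc=tcp(-60,185,15,22); p,T,s=st(); print(p,pc,(p-pc)*1e3,R.from_matrix(T@Rc.T).as_rotvec(degrees=True),s["ft_force"],s["torque"],s["time"])
t=np.radians(22);Rb=(R.from_euler('z',YR)*R.from_euler('y',t)).as_matrix()
foot=ex*(XP-.06)+ey*(YF-.056-.015)+np.array([0,0,.185]); o=foot-Rb@[0,0,.051]; ce=o+Rb@[-.0145,0,.078]; print("plate top centre expected",ce)
from workcell import r
c=r.capture("top"); u=proj(c,ce); print(u)
print(pose(ce[2],ce,YR,half=.022,tol=.008,slope=-.404,ur=(int(u[0])-35,int(u[0])+35),vr=(int(u[1])-20,int(u[1])+20)))
cv2.imwrite("pics/tilt.png",cv2.resize(c["color"][130:240,190:350],None,fx=4,fy=4)[...,::-1])
E
```

```text
[ 0.4848 -0.0499  0.2036] [ 0.4852 -0.0489  0.2027] [-0.4454 -1.0209  0.8787] [-0.0971 -0.0132 -0.0087] [-0.9545 -0.0204 -3.1364] [0.0276 0.0092 0.0031] 4.7333
plate top centre expected [ 0.5463 -0.0387  0.2155]
[275.7023 174.9596]
(0, ((0.0, 0.0), (0.0, 0.0), 0.0), array([nan, nan]), array([0., 0., 0.]))binfit.py:17: RuntimeWarning: Mean of empty slice.
  m=Q[:,:2].mean(0); A=np.c_[(Q[:,:2]-m)@np.c_[e,f],np.ones(len(Q))]
  ret = um.true_divide(
  ret = _var(a, axis=axis, dtype=dtype, out=out, ddof=ddof,
  arrmean = um.true_divide(arrmean, div, out=arrmean,
  ret = ret.dtype.type(ret / rcount)
```

View pics/tilt.png

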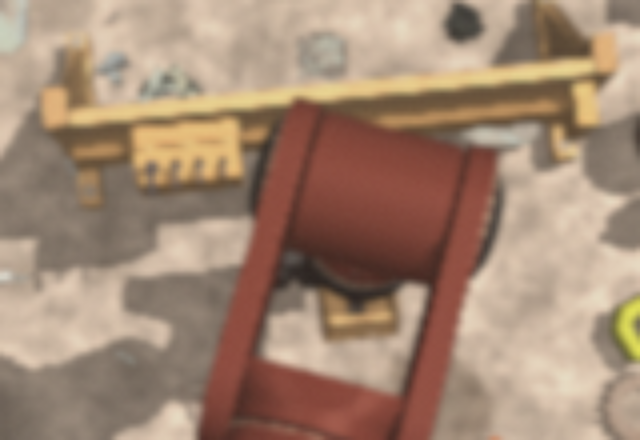

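Request:
play_rows(plan=[[[0.3, 0.04, 0], [0, 0, 0], 45], [[0.7, 0.09, 0], [0, 0, 0], 45], [[1.1, 0.14, 0], [0, 0, 0], 45], [[1.4, 0.18, -0.1], [0, 0, 0], 45], [[1.65, 0.2, -0.3], [0, 0, 0], 45], [[1.78, 0.22, -0.5], [0, 0, 0], 45], [[1.79, 0.22, -0.6], [0, 0, 0], 45], [[1.79, 0.22, -0.6], [0, 0, 0], 45], [[1.79, 0.22, -0.6], [0, 0, 0], 45], [[1.79, 0.22, -0.6], [0, 0, 0], 45], [[1.79, 0.22, -0.6], [0, 0, 0], 45]])

```text
time: 5.9
eef_pos: [0.5299, -0.044, 0.1891]
tool_rot: [0.002, 0.998, 0.063, -0.017]
ft_force: [0.3, 0.2, -3.6]
grip_width: 0.643
grasp_force: 64.1
```

```bash
python3 - <<'E'
from binfit import *
np.set_printoptions(suppress=True,precision=4)
pc,Rc=tcp(-15,170,15,22); p,T,s=st(); print(p,(p-pc)*1e3,R.from_matrix(T@Rc.T).as_rotvec(degrees=True),s["ft_force"],s["torque"],s["time"])
from workcell import r
c=r.capture("scene"); pickle.dump(c,open("s4.pkl","wb"))
cv2.imwrite("pics/s4.png",cv2.resize(c["color"][105:215,185:325],None,fx=5,fy=5,interpolation=cv2.INTER_CUBIC)[...,::-1])
E
```

```text
[ 0.5299 -0.044   0.1891] [ 0.017  -0.6775  1.3401] [-0.104  -0.0285  0.022 ] [ 0.2778  0.1649 -3.6231] [-0.046   0.047  -0.0108] 5.9
```

View pics/s4.png

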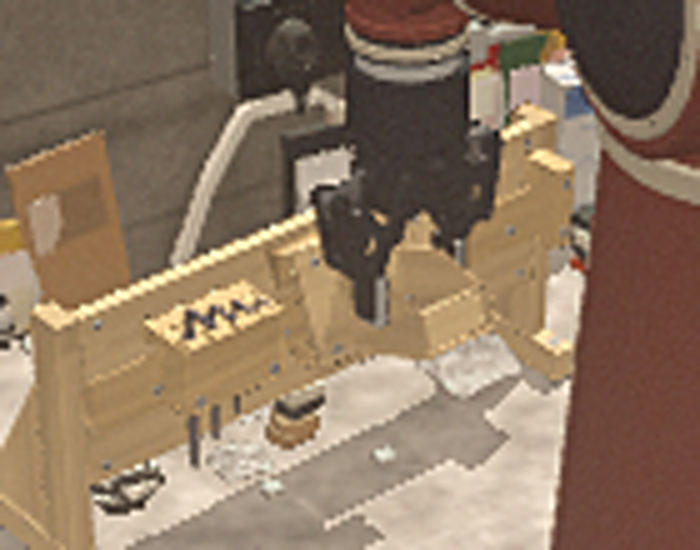

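The tilted bin hangs in front of the panel, its strip above the cleat, the left plate edge near (310,300) and the block right edge at (285,300). No contact so far. Next I feel for the panel.

Request:
play_rows(plan=[[[0.04, 0.005, 0], [0, 0, 0], 45], [[0.08, 0.01, 0], [0, 0, 0], 45], [[0.12, 0.015, 0], [0, 0, 0], 45], [[0.12, 0.015, 0], [0, 0, 0], 45], [[0.12, 0.015, 0], [0, 0, 0], 45]])

```text
time: 6.37
eef_pos: [0.533, -0.0436, 0.1888]
tool_rot: [0.002, 0.998, 0.063, -0.017]
ft_force: [0.8, -0.3, -2.6]
grip_width: 0.645
grasp_force: 64.1
```

Request:
play_rows(plan=[[[0.02, 0.0025, 0], [0, 0, 0], 45], [[0.02, 0.0025, 0], [0, 0, 0], 45], [[0.02, 0.0025, 0], [0, 0, 0], 45]])

```text
time: 6.62
eef_pos: [0.5335, -0.0435, 0.1888]
tool_rot: [0.002, 0.998, 0.063, -0.017]
ft_force: [0.3, 0.1, -3.1]
grip_width: 0.646
grasp_force: 64.1
```

Request:
play_rows(plan=[[[0.02, 0.0025, 0], [0, 0, 0], 45], [[0.02, 0.0025, 0], [0, 0, 0], 45], [[0.02, 0.0025, 0], [0, 0, 0], 45]])

```text
time: 6.87
eef_pos: [0.534, -0.0434, 0.1888]
tool_rot: [0.002, 0.998, 0.063, -0.017]
ft_force: [-0.1, -1.1, -3.2]
grip_width: 0.645
grasp_force: 64.1
```

Request:
play_rows(plan=[[[0.02, 0.0025, 0], [0, 0, 0], 45], [[0.02, 0.0025, 0], [0, 0, 0], 45], [[0.02, 0.0025, 0], [0, 0, 0], 45]])

```text
time: 7.12
eef_pos: [0.5345, -0.0434, 0.1888]
tool_rot: [0.002, 0.998, 0.063, -0.017]
ft_force: [0.1, -0.6, -3.2]
grip_width: 0.642
grasp_force: 64.1
```

Request:
play_rows(plan=[[[0.02, 0.0025, 0], [0, 0, 0], 45], [[0.02, 0.0025, 0], [0, 0, 0], 45], [[0.02, 0.0025, 0], [0, 0, 0], 45]])

```text
time: 7.37
eef_pos: [0.5347, -0.0433, 0.1887]
tool_rot: [0.002, 0.998, 0.063, -0.018]
ft_force: [-1.8, -0.2, -3.4]
grip_width: 0.648
grasp_force: 64.2
```

Request:
play_rows(plan=[[[0.02, 0.0025, 0], [0, 0, 0], 45], [[0.02, 0.0025, 0], [0, 0, 0], 45], [[0.02, 0.0025, 0], [0, 0, 0], 45]])

```text
time: 7.62
eef_pos: [0.5349, -0.0433, 0.1886]
tool_rot: [0.002, 0.998, 0.063, -0.018]
ft_force: [-4.0, 0.2, -2.3]
grip_width: 0.641
grasp_force: 64.4
```

```bash
python3 - <<'E'
from g import *
p,T,s=st(); print(p,s["ft_force"],s["torque"],s["time"])
E
```

```text
[ 0.53485226 -0.04325621  0.18864759] [-3.99457606  0.22768571 -2.33835738] [-0.0639698   0.64463525 -0.18638477] 7.6167
```

Request:
play_rows(plan=[[[-0.032, -0.004, 0], [0, 0, -0.06], 45], [[-0.032, -0.004, -0.05], [0, 0, -0.06], 45], [[-0.032, -0.004, -0.1], [0, 0, -0.06], 45], [[-0.032, -0.004, -0.15], [0, 0, -0.06], 45], [[-0.032, -0.004, -0.2], [0, 0, -0.06], 45], [[-0.032, -0.004, -0.24], [0, 0, -0.06], 45], [[-0.032, -0.004, -0.24], [0, 0, -0.06], 45], [[-0.032, -0.004, -0.24], [0, 0, -0.06], 45], [[-0.032, -0.004, -0.24], [0, 0, -0.06], 45]])

```text
time: 8.37
eef_pos: [0.5348, -0.0433, 0.1828]
tool_rot: [0.002, 0.998, 0.06, -0.017]
ft_force: [0.7, 0.4, -1.9]
grip_width: 0.64
grasp_force: 64.1
```

Request:
play_rows(plan=[[[0, 0, -0.02], [0, 0, 0], 45], [[0, 0, -0.02], [0, 0, 0], 45], [[0, 0, -0.02], [0, 0, 0], 45]])

```text
time: 8.62
eef_pos: [0.5347, -0.0433, 0.1823]
tool_rot: [0.002, 0.998, 0.06, -0.017]
ft_force: [-0.7, 0.1, -4.1]
grip_width: 0.645
grasp_force: 64.1
```

Request:
play_rows(plan=[[[0, 0, -0.02], [0, 0, 0], 45], [[0, 0, -0.02], [0, 0, 0], 45], [[0, 0, -0.02], [0, 0, 0], 45]])

```text
time: 8.87
eef_pos: [0.5347, -0.0433, 0.1818]
tool_rot: [0.002, 0.998, 0.06, -0.017]
ft_force: [-0.1, -0.1, -3.4]
grip_width: 0.646
grasp_force: 64.1
```

Request:
play_rows(plan=[[[0, 0, -0.02], [0, 0, 0], 45], [[0, 0, -0.02], [0, 0, 0], 45], [[0, 0, -0.02], [0, 0, 0], 45]])

```text
time: 9.12
eef_pos: [0.5347, -0.0433, 0.1813]
tool_rot: [0.002, 0.998, 0.06, -0.017]
ft_force: [0.1, 0.7, -2.1]
grip_width: 0.643
grasp_force: 64.1
```

Request:
play_rows(plan=[[[0, 0, -0.02], [0, 0, 0], 45], [[0, 0, -0.02], [0, 0, 0], 45], [[0, 0, -0.02], [0, 0, 0], 45]])

```text
time: 9.37
eef_pos: [0.5347, -0.0433, 0.1808]
tool_rot: [0.002, 0.998, 0.06, -0.017]
ft_force: [-0.5, 0.3, -2.3]
grip_width: 0.644
grasp_force: 64.1
```

Request:
play_rows(plan=[[[0, 0, -0.02], [0, 0, 0], 45], [[0, 0, -0.02], [0, 0, 0], 45], [[0, 0, -0.02], [0, 0, 0], 45]])

```text
time: 9.62
eef_pos: [0.5346, -0.0433, 0.1803]
tool_rot: [0.002, 0.998, 0.06, -0.017]
ft_force: [0.4, -0.5, -2.5]
grip_width: 0.645
grasp_force: 64.1
```

Request:
play_rows(plan=[[[0, 0, -0.02], [0, 0, 0], 45], [[0, 0, -0.02], [0, 0, 0], 45], [[0, 0, -0.02], [0, 0, 0], 45]])

```text
time: 9.87
eef_pos: [0.5347, -0.0433, 0.1798]
tool_rot: [0.002, 0.998, 0.06, -0.017]
ft_force: [0.3, -0.4, -3.1]
grip_width: 0.649
grasp_force: 64.1
```

Request:
play_rows(plan=[[[0, 0, -0.02], [0, 0, 0], 45], [[0, 0, -0.02], [0, 0, 0], 45], [[0, 0, -0.02], [0, 0, 0], 45]])

```text
time: 10.12
eef_pos: [0.5346, -0.0433, 0.1792]
tool_rot: [0.002, 0.998, 0.06, -0.018]
ft_force: [-0.6, -0.1, -3.1]
grip_width: 0.648
grasp_force: 64.1
```

Request:
play_rows(plan=[[[0, 0, -0.02], [0, 0, 0], 45], [[0, 0, -0.02], [0, 0, 0], 45], [[0, 0, -0.02], [0, 0, 0], 45]])

```text
time: 10.37
eef_pos: [0.5346, -0.0433, 0.1788]
tool_rot: [0.002, 0.998, 0.06, -0.018]
ft_force: [-1.0, -0.1, -4.0]
grip_width: 0.646
grasp_force: 64.1
```

Request:
play_rows(plan=[[[0, 0, -0.02], [0, 0, 0], 45], [[0, 0, -0.02], [0, 0, 0], 45], [[0, 0, -0.02], [0, 0, 0], 45]])

```text
time: 10.62
eef_pos: [0.5348, -0.0433, 0.1784]
tool_rot: [0.002, 0.998, 0.06, -0.017]
ft_force: [0.6, 0.3, -2.9]
grip_width: 0.648
grasp_force: 64.1
```

Request:
play_rows(plan=[[[0, 0, -0.02], [0, 0, 0], 45], [[0, 0, -0.02], [0, 0, 0], 45], [[0, 0, -0.02], [0, 0, 0], 45]])

```text
time: 10.87
eef_pos: [0.5349, -0.0434, 0.1781]
tool_rot: [0.002, 0.998, 0.06, -0.017]
ft_force: [-0.4, -0.3, -0.4]
grip_width: 0.64
grasp_force: 64.4
```

```bash
cat > sw.py <<'E'
from g import *
v=np.array([-67.66,-7.0])
def Rm(t): return np.array([[np.cos(t),np.sin(t)],[-np.sin(t),np.cos(t)]])
def foot(th,c,d):
    t=np.radians(th); fx=-c-27*np.sin(t); return np.array([fx,149-fx+3*np.cos(t)-3*np.sin(t)+d])
def T(th,c,d): return foot(th,c,d)+Rm(np.radians(th))@v
def rows(start,poses):
    s0=T(*start)
    for q in poses:
        dd=(T(*q)-s0)/25; w=(q[0]-start[0])/5*ey
        print(q,"keeper",(foot(*q[:3])-37*np.array([np.sin(np.radians(q[0])),np.cos(np.radians(q[0]))])).round(1),[round(dd[0]*ex[0],3),round(dd[0]*ex[1],3),round(dd[1],3)],w.round(3).tolist())
E
python3 - <<'E'
from sw import *
rows((21,.3,-.3),[(21,.5,.4),(20,.5,.4),(19,.5,.4),(18,.5,.4),(17,.5,.4),(16,.5,.4),(15,.5,.4),(13,.5,.4),(11,.5,.5),(9,.6,.6)])
rows((9,.6,.6),[(7.5,.8,.8),(6,1,1),(4.5,1,1),(3,1,1),(2,1,1),(1,1,1),(0,1,1)])
E
```

```text
(21, 0.5, 0.4) keeper [-23.4 126.8] [np.float64(-0.008), np.float64(-0.001), np.float64(0.036)] [-0.0, 0.0, 0.0]
(20, 0.5, 0.4) keeper [-22.4 126.2] [np.float64(-0.002), np.float64(-0.0), np.float64(-0.025)] [0.025, -0.198, -0.0]
(19, 0.5, 0.4) keeper [-21.3 125.6] [np.float64(0.004), np.float64(0.001), np.float64(-0.086)] [0.05, -0.397, -0.0]
(18, 0.5, 0.4) keeper [-20.3 125. ] [np.float64(0.012), np.float64(0.001), np.float64(-0.148)] [0.075, -0.595, -0.0]
(17, 0.5, 0.4) keeper [-19.2 124.4] [np.float64(0.02), np.float64(0.003), np.float64(-0.21)] [0.1, -0.794, -0.0]
(16, 0.5, 0.4) keeper [-18.1 123.8] [np.float64(0.029), np.float64(0.004), np.float64(-0.272)] [0.125, -0.992, -0.0]
(15, 0.5, 0.4) keeper [-17.1 123.3] [np.float64(0.04), np.float64(0.005), np.float64(-0.334)] [0.15, -1.191, -0.0]
(13, 0.5, 0.4) keeper [-14.9 122.2] [np.float64(0.063), np.float64(0.008), np.float64(-0.46)] [0.199, -1.588, -0.0]
(11, 0.5, 0.5) keeper [-12.7 121.2] [np.float64(0.089), np.float64(0.011), np.float64(-0.582)] [0.249, -1.984, -0.0]
(9, 0.6, 0.6) keeper [-10.6 120.4] [np.float64(0.115), np.float64(0.014), np.float64(-0.701)] [0.299, -2.381, -0.0]
(7.5, 0.8, 0.8) keeper [ -9.2 120. ] [np.float64(0.017), np.float64(0.002), np.float64(-0.08)] [0.037, -0.298, -0.0]
(6, 1, 1) keeper [ -7.7 119.7] [np.float64(0.036), np.float64(0.005), np.float64(-0.159)] [0.075, -0.595, -0.0]
(4.5, 1, 1) keeper [ -6. 119.] [np.float64(0.065), np.float64(0.008), np.float64(-0.255)] [0.112, -0.893, -0.0]
(3, 1, 1) keeper [ -4.3 118.3] [np.float64(0.095), np.float64(0.012), np.float64(-0.351)] [0.15, -1.191, -0.0]
(2, 1, 1) keeper [ -3.2 117.9] [np.float64(0.117), np.float64(0.015), np.float64(-0.415)] [0.175, -1.389, -0.0]
(1, 1, 1) keeper [ -2.1 117.4] [np.float64(0.139), np.float64(0.017), np.float64(-0.48)] [0.199, -1.588, -0.0]
(0, 1, 1) keeper [ -1. 117.] [np.float64(0.162), np.float64(0.02), np.float64(-0.544)] [0.224, -1.786, -0.0]
```

Request:
play_rows(plan=[[[-0.008, -0.001, 0.036], [0, 0, 0], 45], [[-0.005, 0, 0.006], [0.012, -0.1, 0], 45], [[-0.002, 0, -0.025], [0.025, -0.198, 0], 45], [[0.001, 0, -0.055], [0.037, -0.297, 0], 45], [[0.004, 0.001, -0.086], [0.05, -0.397, 0], 45], [[0.008, 0.001, -0.117], [0.062, -0.496, 0], 45], [[0.012, 0.001, -0.148], [0.075, -0.595, 0], 45], [[0.016, 0.002, -0.179], [0.087, -0.695, 0], 45], [[0.02, 0.003, -0.21], [0.1, -0.794, 0], 45], [[0.02, 0.003, -0.21], [0.1, -0.794, 0], 45]])

```text
time: 11.7
eef_pos: [0.5352, -0.0433, 0.1725]
tool_rot: [-0.0, 0.998, 0.06, 0.018]
ft_force: [0.0, 0.4, -3.5]
grip_width: 0.648
grasp_force: 64.3
```

Request:
play_rows(plan=[[[0.005, 0.001, -0.031], [0.012, -0.1, 0], 45], [[0.009, 0.001, -0.062], [0.025, -0.198, 0], 45], [[0.015, 0.002, -0.093], [0.037, -0.297, 0], 45], [[0.02, 0.002, -0.124], [0.05, -0.397, 0], 45], [[0.026, 0.003, -0.156], [0.062, -0.496, 0], 45], [[0.032, 0.004, -0.187], [0.075, -0.595, 0], 45], [[0.032, 0.004, -0.187], [0.075, -0.595, 0], 45]])

```text
time: 12.28
eef_pos: [0.536, -0.0432, 0.1679]
tool_rot: [-0.002, 0.997, 0.06, 0.044]
ft_force: [1.3, 0.7, -2.1]
grip_width: 0.644
grasp_force: 64.3
```

Request:
play_rows(plan=[[[0.005, 0.001, -0.031], [0.012, -0.1, 0], 45], [[0.011, 0.001, -0.063], [0.025, -0.199, 0], 45], [[0.024, 0.003, -0.124], [0.05, -0.397, 0], 45], [[0.037, 0.004, -0.185], [0.075, -0.595, 0], 45], [[0.05, 0.006, -0.245], [0.1, -0.794, 0], 45], [[0.063, 0.007, -0.304], [0.125, -0.992, 0], 45], [[0.063, 0.007, -0.304], [0.125, -0.992, 0], 45], [[0.063, 0.007, -0.304], [0.125, -0.992, 0], 45]])

```text
time: 12.95
eef_pos: [0.5375, -0.043, 0.1603]
tool_rot: [-0.005, 0.994, 0.06, 0.087]
ft_force: [1.0, -0.3, -2.0]
grip_width: 0.645
grasp_force: 64.3
```

Keeper is under. Swinging on to 2 degrees.

Request:
play_rows(plan=[[[0.017, 0.002, -0.08], [0.037, -0.298, 0], 45], [[0.036, 0.005, -0.159], [0.075, -0.595, 0], 45], [[0.05, 0.006, -0.207], [0.093, -0.744, 0], 45], [[0.065, 0.008, -0.255], [0.112, -0.893, 0], 45], [[0.08, 0.01, -0.303], [0.131, -1.042, 0], 45], [[0.095, 0.012, -0.351], [0.15, -1.191, 0], 45], [[0.095, 0.012, -0.351], [0.15, -1.191, 0], 45], [[0.095, 0.012, -0.351], [0.15, -1.191, 0], 45]])

```text
time: 13.62
eef_pos: [0.5398, -0.0427, 0.1514]
tool_rot: [-0.008, 0.989, 0.059, 0.139]
ft_force: [0.7, 0.1, -2.2]
grip_width: 0.643
grasp_force: 64.3
```

Request:
play_rows(plan=[[[0.006, 0.001, -0.025], [0.012, -0.1, 0], 45], [[0.012, 0.002, -0.05], [0.025, -0.199, 0], 45], [[0.018, 0.002, -0.075], [0.037, -0.298, 0], 45], [[0.024, 0.003, -0.1], [0.05, -0.397, 0], 45], [[0.024, 0.003, -0.1], [0.05, -0.397, 0], 45], [[0.024, 0.003, -0.1], [0.05, -0.397, 0], 45]])

```text
time: 14.12
eef_pos: [0.5404, -0.0426, 0.1489]
tool_rot: [-0.009, 0.986, 0.059, 0.156]
ft_force: [-0.4, -0.1, -2.2]
grip_width: 0.649
grasp_force: 64.2
```

```bash
python3 - <<'E'
from g import *
np.set_printoptions(suppress=True,precision=4)
from workcell import r
p,T,s=st(); print(p,s["ft_force"],s["torque"],s["time"],s["joint_positions"])
for n in("scene","top"):
    c=r.capture(n); pickle.dump(c,open(n+"5.pkl","wb"))
    a=(105,215,185,325) if n=="scene" else (135,215,215,325)
    cv2.imwrite(f"pics/{n}5.png",cv2.resize(c["color"][a[0]:a[1],a[2]:a[3]],None,fx=5,fy=5,interpolation=cv2.INTER_CUBIC)[...,::-1])
E
```

```text
[ 0.5404 -0.0426  0.1489] [-0.4169 -0.1114 -2.2409] [0.0105 0.292  0.0488] 14.1167 [-0.2723 -0.2365  2.0891  0.1408  1.0021  1.1199]
```

View pics/scene5.png

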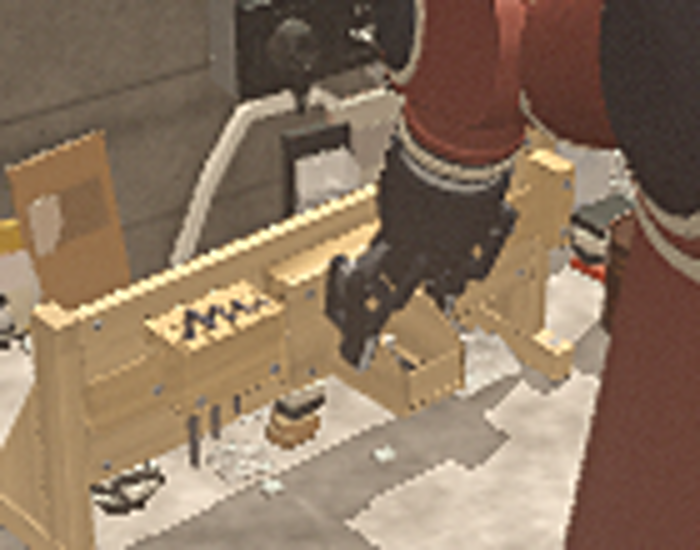

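The bin hangs nearly level with its strip behind the cleat and the pad in its pocket at about (405,345). Its plate top is near (310,260), right of the block at (270,310). I'll measure the plate from the top depth.

```bash
python3 - <<'E'
from g import *; from m import box
np.set_printoptions(suppress=True,precision=4,linewidth=200)
for n in("top5","scene5"):
    P=cloud(pickle.load(open(n+".pkl","rb"))); Q=box(P,(.53,.66),(-.2,.16),(.168,.197))
    X=Q@ex-XP; Y=Q@ey-YF
    print(n,len(Q))
    m=(X>-.034)&(X<-.003)&(Y<.003); B=Q[m]; print("bin pts",len(B), "Y pct",np.percentile(Y[m],[1,5,50,90,95,99]),"X",np.percentile(X[m],[2,50,98]),"z",np.median(B[:,2]))
    A=np.c_[X[m],Y[m],np.ones(m.sum())]; print(np.linalg.lstsq(A,B[:,2],rcond=None)[0])
    print("Y hist from -.03:",np.histogram(Y[(X>-.03)&(X<-.005)],np.arange(-.034,.02,.002))[0])
E
```

```text
top5 1084
bin pts 400 Y pct [-0.1291 -0.1242 -0.0713 -0.0255 -0.0197  0.0019] X [-0.0313 -0.0184 -0.0038] z 0.18216844080003247
[0.0743 0.0057 0.1835]
Y hist from -.03: [6 6 6 5 7 6 5 6 1 0 0 0 0 0 0 0 1 5 5 6 5 5 6 6 5 5 6]
scene5 802
bin pts 153 Y pct [-0.1078 -0.0971 -0.0424 -0.0183 -0.017  -0.0041] X [-0.0327 -0.0169 -0.0032] z 0.17977169312277197
[0.1963 0.0037 0.1833]
Y hist from -.03: [0 6 1 2 2 1 7 8 8 1 0 0 0 0 0 0 0 0 5 3 3 2 2 1 3 1 2]
```

Request:
play_rows(plan=[[[-0.008, 0.06, 0], [0, 0, 0], 45], [[-0.015, 0.12, 0], [0, 0, 0], 45], [[-0.025, 0.2, 0], [0, 0, 0], 45], [[-0.035, 0.28, 0], [0, 0, 0], 45], [[-0.045, 0.36, 0], [0, 0, 0], 45], [[-0.053, 0.42, 0], [0, 0, 0], 45], [[-0.06, 0.476, 0], [0, 0, 0], 45], [[-0.06, 0.476, 0], [0, 0, 0], 45], [[-0.06, 0.476, 0], [0, 0, 0], 45]])

```text
time: 14.97
eef_pos: [0.5389, -0.0306, 0.1489]
tool_rot: [-0.009, 0.986, 0.059, 0.156]
ft_force: [0.1, -0.3, -2.4]
grip_width: 0.649
grasp_force: 64.2
```

Request:
play_rows(plan=[[[-0.002, 0.02, 0], [0, 0, 0], 45], [[-0.005, 0.04, 0], [0, 0, 0], 45], [[-0.005, 0.04, 0], [0, 0, 0], 45], [[-0.005, 0.04, 0], [0, 0, 0], 45]])

```text
time: 15.3
eef_pos: [0.5389, -0.0297, 0.149]
tool_rot: [-0.009, 0.986, 0.059, 0.156]
ft_force: [-0.6, 0.7, -3.5]
grip_width: 0.644
grasp_force: 64.2
```

Request:
play_rows(plan=[[[-0.0025, 0.02, 0], [0, 0, 0], 45], [[-0.0025, 0.02, 0], [0, 0, 0], 45], [[-0.0025, 0.02, 0], [0, 0, 0], 45]])

```text
time: 15.55
eef_pos: [0.5388, -0.0292, 0.149]
tool_rot: [-0.009, 0.986, 0.059, 0.156]
ft_force: [0.1, -0.1, -3.3]
grip_width: 0.643
grasp_force: 64.2
```

13.5 mm so far, no contact.

Request:
play_rows(plan=[[[-0.0025, 0.02, 0], [0, 0, 0], 45], [[-0.0025, 0.02, 0], [0, 0, 0], 45], [[-0.0025, 0.02, 0], [0, 0, 0], 45]])

```text
time: 15.8
eef_pos: [0.5388, -0.0287, 0.149]
tool_rot: [-0.009, 0.986, 0.059, 0.156]
ft_force: [-0.1, -0.1, -2.5]
grip_width: 0.644
grasp_force: 64.2
```

Request:
play_rows(plan=[[[-0.0025, 0.02, 0], [0, 0, 0], 45], [[-0.0025, 0.02, 0], [0, 0, 0], 45], [[-0.0025, 0.02, 0], [0, 0, 0], 45]])

```text
time: 16.05
eef_pos: [0.5387, -0.0282, 0.149]
tool_rot: [-0.009, 0.986, 0.059, 0.156]
ft_force: [-0.3, -0.1, -2.9]
grip_width: 0.643
grasp_force: 64.2
```

Request:
play_rows(plan=[[[-0.0025, 0.02, 0], [0, 0, 0], 45], [[-0.0025, 0.02, 0], [0, 0, 0], 45], [[-0.0025, 0.02, 0], [0, 0, 0], 45]])

```text
time: 16.3
eef_pos: [0.5387, -0.0277, 0.149]
tool_rot: [-0.009, 0.986, 0.059, 0.156]
ft_force: [0.3, -0.8, -2.9]
grip_width: 0.65
grasp_force: 64.2
```

Request:
play_rows(plan=[[[-0.0025, 0.02, 0], [0, 0, 0], 45], [[-0.0025, 0.02, 0], [0, 0, 0], 45], [[-0.0025, 0.02, 0], [0, 0, 0], 45]])

```text
time: 16.55
eef_pos: [0.5386, -0.0272, 0.149]
tool_rot: [-0.009, 0.986, 0.059, 0.156]
ft_force: [0.5, 0.2, -2.0]
grip_width: 0.641
grasp_force: 64.2
```

Request:
play_rows(plan=[[[-0.0025, 0.02, 0], [0, 0, 0], 45], [[-0.0025, 0.02, 0], [0, 0, 0], 45], [[-0.0025, 0.02, 0], [0, 0, 0], 45]])

```text
time: 16.8
eef_pos: [0.5385, -0.0267, 0.149]
tool_rot: [-0.009, 0.986, 0.059, 0.156]
ft_force: [0.6, -1.1, -3.0]
grip_width: 0.64
grasp_force: 64.2
```

Request:
play_rows(plan=[[[-0.0025, 0.02, 0], [0, 0, 0], 45], [[-0.0025, 0.02, 0], [0, 0, 0], 45], [[-0.0025, 0.02, 0], [0, 0, 0], 45]])

```text
time: 17.05
eef_pos: [0.5385, -0.0262, 0.149]
tool_rot: [-0.009, 0.986, 0.059, 0.156]
ft_force: [-0.7, 0.0, -2.6]
grip_width: 0.643
grasp_force: 64.2
```

Request:
play_rows(plan=[[[-0.0025, 0.02, 0], [0, 0, 0], 45], [[-0.0025, 0.02, 0], [0, 0, 0], 45], [[-0.0025, 0.02, 0], [0, 0, 0], 45]])

```text
time: 17.3
eef_pos: [0.5384, -0.0257, 0.149]
tool_rot: [-0.009, 0.986, 0.059, 0.156]
ft_force: [0.2, 0.3, -3.6]
grip_width: 0.644
grasp_force: 64.2
```

Request:
play_rows(plan=[[[-0.0025, 0.02, 0], [0, 0, 0], 45], [[-0.0025, 0.02, 0], [0, 0, 0], 45], [[-0.0025, 0.02, 0], [0, 0, 0], 45]])

```text
time: 17.55
eef_pos: [0.5384, -0.0256, 0.1491]
tool_rot: [-0.009, 0.986, 0.059, 0.156]
ft_force: [-0.3, -2.8, -3.1]
grip_width: 0.644
grasp_force: 64.3
```

Request:
play_rows(plan=[[[-0.0025, 0.02, 0], [0, 0, 0], 45], [[-0.0025, 0.02, 0], [0, 0, 0], 45], [[-0.0025, 0.02, 0], [0, 0, 0], 45]])

```text
time: 17.8
eef_pos: [0.5383, -0.0256, 0.1491]
tool_rot: [-0.008, 0.986, 0.059, 0.156]
ft_force: [-0.9, -5.0, -3.9]
grip_width: 0.649
grasp_force: 64.4
```

```bash
python3 - <<'E'
from g import *; from m import box
from workcell import r
np.set_printoptions(suppress=True,precision=4,linewidth=200)
c=r.capture("top"); P=cloud(c); Q=box(P,(.53,.66),(-.2,.16),(.168,.197)); X=Q@ex-XP; Y=Q@ey-YF
print(np.histogram(Y[(X>-.03)&(X<-.005)],np.arange(-.034,.02,.002))[0])
p,T,s=st(); print(p,s["ft_force"],s["torque"])
cv2.imwrite("pics/t6.png",cv2.resize(c["color"][140:185,220:280],None,fx=12,fy=12,interpolation=cv2.INTER_CUBIC)[...,::-1])
E
```

```text
[5 6 6 5 7 5 5 6 5 5 7 5 6 6 5 5 7 5 4 7 5 5 6 6 5 6 7]
[ 0.5384 -0.0256  0.1491] [-1.2558 -5.3388 -3.5362] [-0.8061  0.4562 -0.3801]
```

View pics/t6.png

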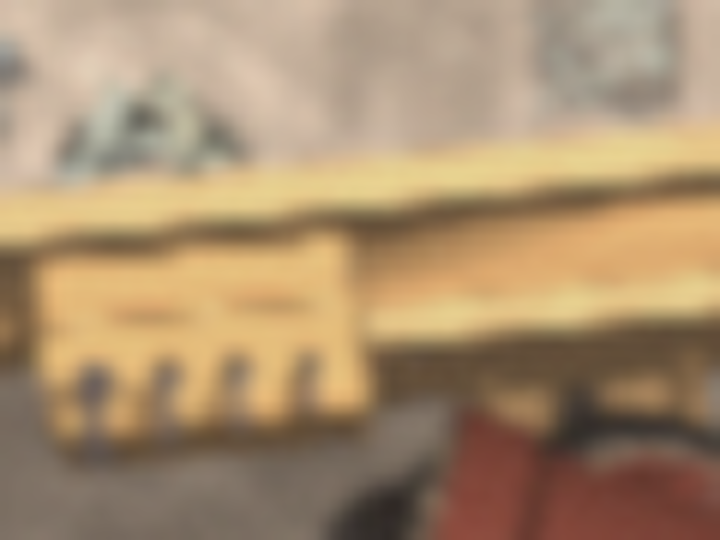

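The plate's left end meets the block's right face at (360,330) with no visible gap, and the force shows contact. Easing the press, then lowering.

Request:
play_rows(plan=[[[0.002, -0.016, -0.01], [0, 0, 0], 45], [[0.002, -0.016, -0.03], [0, 0, 0], 45], [[0.002, -0.016, -0.04], [0, 0, 0], 45], [[0.002, -0.016, -0.04], [0, 0, 0], 45], [[0.002, -0.016, -0.04], [0, 0, 0], 45]])

```text
time: 18.27
eef_pos: [0.5387, -0.0256, 0.1486]
tool_rot: [-0.009, 0.986, 0.059, 0.157]
ft_force: [-1.4, -5.3, -1.0]
grip_width: 0.645
grasp_force: 64.6
```

Request:
play_rows(plan=[[[0, 0, -0.02], [0, 0, 0], 45], [[0, 0, -0.02], [0, 0, 0], 45], [[0, 0, -0.02], [0, 0, 0], 45]])

```text
time: 18.52
eef_pos: [0.5389, -0.0255, 0.1483]
tool_rot: [-0.009, 0.986, 0.059, 0.157]
ft_force: [-0.6, -5.6, -0.9]
grip_width: 0.645
grasp_force: 64.6
```

Request:
play_rows(plan=[[[0.021, -0.01, -0.02], [0, 0, 0], 45], [[0.021, -0.01, -0.02], [0, 0, 0], 45], [[0.021, -0.01, -0.02], [0, 0, 0], 45]])

```text
time: 18.77
eef_pos: [0.5394, -0.0255, 0.1476]
tool_rot: [-0.009, 0.986, 0.059, 0.157]
ft_force: [0.7, -4.2, -1.1]
grip_width: 0.643
grasp_force: 64.6
```

Request:
play_rows(plan=[[[0.02, 0.0025, -0.02], [0, 0, 0], 45], [[0.02, 0.0025, -0.02], [0, 0, 0], 45], [[0.02, 0.0025, -0.02], [0, 0, 0], 45]])

```text
time: 19.02
eef_pos: [0.5398, -0.0254, 0.1471]
tool_rot: [-0.009, 0.986, 0.059, 0.157]
ft_force: [-0.4, -4.6, 0.6]
grip_width: 0.644
grasp_force: 64.8
```

Request:
play_rows(plan=[[[0.02, 0.0025, -0.02], [0, 0, 0], 45], [[0.02, 0.0025, -0.02], [0, 0, 0], 45], [[0.02, 0.0025, -0.02], [0, 0, 0], 45]])

```text
time: 19.27
eef_pos: [0.54, -0.0254, 0.1466]
tool_rot: [-0.009, 0.986, 0.059, 0.156]
ft_force: [-4.6, -4.4, 3.1]
grip_width: 0.642
grasp_force: 65.2
```

Request:
play_rows(plan=[[[0.0, 0.0, -0.02], [0, 0, 0], 45], [[0.0, 0.0, -0.02], [0, 0, 0], 45], [[0.0, 0.0, -0.02], [0, 0, 0], 45]])

```text
time: 19.52
eef_pos: [0.5401, -0.0254, 0.1464]
tool_rot: [-0.009, 0.986, 0.059, 0.157]
ft_force: [-6.2, -4.0, 4.5]
grip_width: 0.645
grasp_force: 65.4
```

```bash
python3 - <<'E'
from g import *; from m import box
from workcell import r
np.set_printoptions(suppress=True,precision=4,linewidth=200)
for n in ("top","scene"):
  c=r.capture(n); P=cloud(c); Q=box(P,(.53,.66),(-.2,.16),(.168,.192)); X=Q@ex-XP; Y=Q@ey-YF
  m=(X>-.033)&(X<-.002)&(Y<-.005)&(Y>-.12)
  print(n,np.median(Q[m][:,2]),m.sum())
p,T,s=st(); print(p,s["ft_force"],s["torque"])
E
```

```text
top 0.18061543361189014 359
scene 0.17873385873975667 129
[ 0.5401 -0.0254  0.1464] [-6.1889 -4.523   4.0436] [-0.6682  0.0786 -0.5018]
```

Request:
play_rows(plan=[[[-0.01, -0.005, -0.016], [0.008, -0.07, 0], 45], [[-0.01, -0.005, -0.033], [0.017, -0.14, 0], 45], [[-0.01, -0.005, -0.033], [0.017, -0.14, 0], 45], [[-0.01, -0.005, -0.033], [0.017, -0.14, 0], 45]])

```text
time: 19.95
eef_pos: [0.5403, -0.0254, 0.1456]
tool_rot: [-0.01, 0.985, 0.059, 0.163]
ft_force: [-0.9, -2.6, 3.2]
grip_width: 0.649
grasp_force: 65.1
```

```bash
python3 - <<'E'
from g import *
np.set_printoptions(suppress=True,precision=4)
p,T,s=st(); print(p,s["ft_force"],s["torque"],s["time"], T[:,2])
E
```

```text
[ 0.5403 -0.0254  0.1456] [-0.8621 -2.6213  3.2036] [-0.533  -0.2572 -0.3303] 19.95 [ 0.3204  0.0384 -0.9465]
```

Request:
play_rows(plan=[[[0, 0, 0], [0, 0, 0], 54], [[0, 0, 0], [0, 0, 0], 56], [[0, 0, 0], [0, 0, 0], 58], [[0, 0, 0], [0, 0, 0], 60], [[0, 0, 0], [0, 0, 0], 64], [[0, 0, 0], [0, 0, 0], 68], [[0, 0, 0], [0, 0, 0], 70], [[0, 0, 0], [0, 0, 0], 70], [[0, 0, 0], [0, 0, 0], 70]])

```text
time: 20.7
eef_pos: [0.5395, -0.0252, 0.1445]
tool_rot: [-0.01, 0.985, 0.059, 0.162]
ft_force: [-0.3, 0.8, 0.0]
grip_width: 0.822
grasp_force: 0.0
```

```bash
python3 - <<'E'
from g import *; from m import box
from workcell import r
np.set_printoptions(suppress=True,precision=4)
p,T,s=st(); print(p,s["ft_force"],s["torque"],s["grip_width"],s["grasp_force"])
z=-T[:,2]; print("retreat 80mm units",z*80/25)
for n in ("top","scene"):
  c=r.capture(n); P=cloud(c); Q=box(P,(.53,.66),(-.2,.16),(.168,.192)); X=Q@ex-XP; Y=Q@ey-YF
  m=(X>-.033)&(X<-.002)&(Y<-.005)&(Y>-.12); print(n,np.median(Q[m][:,2]),m.sum())
  print(np.histogram(Y[(X>-.03)&(X<-.005)],np.arange(-.02,.012,.002))[0])
E
```

```text
[ 0.5395 -0.0252  0.1445] [-0.3405  0.7553  0.0419] [ 0.0399  0.1371 -0.0048] 0.8215290612688901 0.0
retreat 80mm units [-1.0171 -0.124   3.0315]
top 0.17949810437579872 358
[7 5 6 7 6 6 6 6 6 7 6 6 6 5 5]
scene 0.1782116207215544 136
[3 1 4 4 5 1 4 3 1 3 3 2 3 1 5]
```

Released and home at 179 mm. Retreat along the tool axis, then back out of view.

Request:
play_rows(plan=[[[-0.1, -0.012, 0.3], [0, 0, 0], 70], [[-0.25, -0.03, 0.75], [0, 0, 0], 70], [[-0.5, -0.06, 1.5], [0, 0, 0], 70], [[-0.75, -0.09, 2.25], [0, 0, 0], 70], [[-1.02, -0.12, 3.03], [0, 0, 0], 70], [[-2, -0.5, 4], [0, 0, 0], 70], [[-3, -2, 4], [0, 0, 0], 70], [[-4, -3.5, 4], [0, 0, 0], 70], [[-5, -5, 4], [0, 0, 0], 70], [[-5, -6.5, 4], [0, 0, 0], 70], [[-5, -6.5, 4], [0, 0, 0], 70], [[-5, -6.5, 4], [0, 0, 0], 70]])

```text
time: 21.8
eef_pos: [0.4139, -0.19, 0.2454]
tool_rot: [-0.009, 0.985, 0.057, 0.162]
ft_force: [0.2, -0.4, 0.4]
grip_width: 0.817
grasp_force: 0.0
```

```bash
python3 - <<'E'
from g import *; from m import box
from binfit import pose
from workcell import r
np.set_printoptions(suppress=True,precision=4)
ce=ex*(XP-.0145)+ey*(YF-.056); print(ce)
print(pose(.179,ce,YR,half=.016,tol=.008,ur=(235,330),vr=(140,190)))
c=r.capture("top"); P=cloud(c); Q=box(P,(.53,.66),(-.2,.16),(.17,.188)); X=Q@ex-XP; Y=Q@ey-YF
for a in(-.1,-.08,-.06,-.04,-.02):
    m=abs(Y-a)<.008; print(a,"front edge X",np.percentile(X[m&(X>-.04)],2))
print("right end",np.sort(Y[(X<-.012)&(X>-.028)&(Y>-.14)])[:5], np.histogram(Y[(X>-.028)&(X<-.02)],np.arange(-.02,.012,.002))[0])
a=c["color"][135:225,200:330]; s=r.capture("scene")["color"][105:215,185:325]
cv2.imwrite("pics/end.png",np.vstack([cv2.resize(x,(600,300),interpolation=cv2.INTER_CUBIC) for x in(a,s)])[...,::-1])
E
```

```text
[ 0.5928 -0.0177  0.    ]
(1799, ((592.7843627929688, -17.074081420898438), (31.27518081665039, 138.56591796875), 7.113074779510498), array([ 0.5923, -0.0115]), array([0.0416, 0.004 , 0.18  ]))
-0.1 front edge X -0.029311802186553448
-0.08 front edge X -0.02933249847613971
-0.06 front edge X -0.02940562938301668
-0.04 front edge X -0.029275161274390962
-0.02 front edge X -0.02946502386509087
right end [-0.1114 -0.1108 -0.1105 -0.1101 -0.1099] [2 0 3 3 0 3 3 0 3 2 1 2 2 1 1]
```

View pics/end.png

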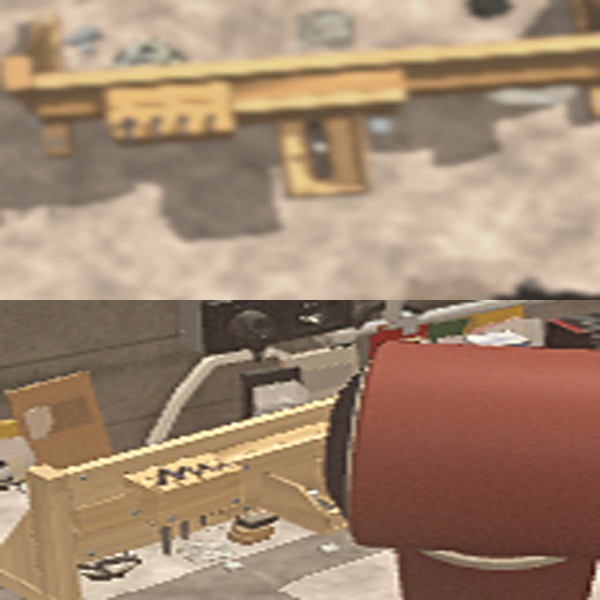

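The end picture shows the bin hanging square on the cleat, flush to the block at (237,105), with the pad in the pocket at (320,145). One check of tilt before handing in.

```bash
python3 - <<'E'
from g import *; from m import box
from workcell import r
np.set_printoptions(suppress=True,precision=4)
Q=np.vstack([box(cloud(r.capture("top")),(.53,.66),(-.2,.16),(.14,.215)) for _ in range(12)]); X=Q@ex-XP; Y=Q@ey-YF
for n,x0,x1,y0,y1,z in(("bin",-.027,-.004,-.106,-.006,.179),("block",-.043,-.004,.005,.073,.18)):
    m=(X>x0)&(X<x1)&(Y>y0)&(Y<y1)&(abs(Q[:,2]-z)<.012)
    for b in np.linspace(x0,x1,6)[:-1]:
        w=(x1-x0)/5; k=m&(X>=b)&(X<b+w); print(n,round(b+w/2,4),np.median(Q[k][:,2]).round(5),k.sum())
p,T,s=st(); print(s["time"])
E
```

```text
bin -0.0247 0.17989 624
bin -0.0201 0.18 654
bin -0.0155 0.18005 607
bin -0.0109 0.18007 643
bin -0.0063 0.18013 601
block -0.0391 0.18084 591
block -0.0313 0.18103 605
block -0.0235 0.18075 688
block -0.0157 0.1807 733
block -0.0079 0.18067 707
22.7
```

```bash
python3 -c "
from workcell import r
print(r.job_done())"
```

```text
the job is handed in; nothing more can be done
None
```

I hung the bin on the cleat, flush against the hex-key block with the brake pad in its pocket, let go and handed the job in. My last camera check put it about 101 mm up, square and flat on the panel, but no verdict came back.

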